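# Move the spice row to the new rack in mirrored order

## Robot

A 6-joint arm with a two-finger parallel gripper is mounted at the origin on the work surface. World frame = base frame: x ahead of the robot, y to its left, z up, the work surface at z = 0. Lengths are in m, angles in rad, forces in N, time in s.
With the tool pointing down it reaches from about 0.35 to 0.775 m from the base axis. Payload 7.3 kg.
Tool frame: the origin (TCP) lies at the very end of the fingers, on their centre line; the grasp point (between the pads) lies 19 mm behind it; z points along the fingers, y is the line along which they close (so a half turn about z gives the same grasp; the last joint's range is limited). The gripper opens to 92 mm and grips with 3 to 60 N. Pads are 19 mm wide; open, the fingers measure 130 mm over their backs; the gripper's body (75 mm by 190 mm) begins 47 mm behind the grasp point.
Start: joints at [1.071, 0.342, 1.524, -0, 1.275, -0.146], TCP at [0.182, 0.493, 0.203] pointing down, gripper open.
Joint ranges: [-2.53, 2.53], [-0.77, 2.02], [0.04, 2.7], [-1, 4.14], [0.28, 2.66], [-3.11, 3.11]. Speed limits (rad/s): [2.57, 2.57, 3.14, 3.14, 3.14, 3.14].

## Interface

Orientations are given as [roll, pitch, yaw] about the fixed x, y, z axes, in that order (R = Rz(yaw) Ry(pitch) Rx(roll)).
In Python, from cell import robot gives the robot as it stands.
- The arm moves only by the tool apply_moves, never from a script. Its argument "motion" is text: rows parted by semicolons, each of 7 numbers parted by spaces: the opening in per cent of the stroke, from 0 (shut) to 100 (fully open), then the shift along the tool's x, y, z in cm, then the turn, a rotation vector about the tool's x, y, z in rad. A call has 1 to 20 rows; each row shifts and turns the commanded pose from where the row before left it, along the tool's axes as they then stand; what a row does not reach is not made up. A row lasts 1/8 s, in which the tool goes at most 62.5 mm and 10.7 degrees, less where a joint would pass 70% of its speed; a pose out of reach is approached as far as the arm can. A call with a gripper value outside its range is refused whole. The fingers move at their own pace and stop on an object; "force" is the grip in N (left out, the last holds). Time passes only in rows, so rows that do not move let the fingers close. It gives the time, the measured TCP pose, the force, the opening and the grip force at its end, in the units of the state.
- robot.observe(): the state, without advancing time (a new reading comes with each control period).
- robot.read_camera(name): name is "side" or "top"; returns a dict with "img" (400x640x3 uint8, red, green, blue), "fovy" (degrees; the focal length in pixels is half the picture's height over the tangent of half this angle, whatever the lens; pixels are square), "cx", "cy" (the principal point, pixels), "k1" (the pictures are not rectified: a ray, as slopes to the right and down, at radius r is drawn at 1 + k1 r^2 times it, then the intrinsics apply), "R" (3x3) and "t" (3): a world point X has camera coordinates R X + t. Camera axes: x right, y down, z forward; pixel columns grow to the right and rows downward; lengths in m; the calibration is good to about 2 mm. A picture is of the moment at which its call begins. There is no depth.
- robot.hand_in(): hands the job in; it is judged then, once.
Trained networks look in a picture, given as the dict that the camera call returned (one of the last four; its "shot" number tells which), for a name from the list of things; names that differ only in an ending like _2 or _b are one class to them, and where a whole thing is asked for, a point or a joint stands for the part that bears it (a point fixed in the world has none). Each returns a list of dicts, best first, with "score" (0 to 1); they miss things now and then, are a little off and sometimes report something else, mostly with a low value. They report only what shows in the picture. A call takes as long as a camera call. They do not tell look-alikes from the thing itself.
- robot.search_frame(target, picture): "centre" ([x, y, z] in m, in world coordinates, good to about 4 mm: the middle of the surface that is visible of it).
- robot.trace(target, picture): "pixels" (400x640 bool, what is visible of it).
The state is a dict: "time": time; "qpos": joint angles; "qvel": joint speeds; "joint_efforts": joint torques, N m; "tool_pos": TCP position; "tool_rot": TCP orientation; "contact_force": force on the tool from outside, world axes, zero at the start; "torque": the same for the moment, N m; "opening": finger opening in m; "grip_force": force on a finger pad.
Only numpy, scipy, OpenCV 4.12 (cv2) and the standard library are available. Lean on these libraries where they do the work, as an engineer would, in place of code of your own. Each camera call takes 0.05 s, during which the arm holds its last target. There are 200 camera calls.

## Task

Move the four spice jars from the old wooden rack into the new steel rack on the other side, one to a pocket and in reverse order: the jar at the left end of the wooden rack goes into the pocket at the right end of the steel rack, the second from the left into the second from the right, and so on, so that the inner jars stay on the inside. Set each jar down gently, never dropping it or knocking one over, so that all four finally stand upright on the floors of their pockets, let go and at rest.

Things in the scene. Friction and masses are not known exactly. Their poses are not given: they have to be found in the camera images.
- wood_rack: old rack, full at the start: fixed wooden tray, 84 mm (x) by 300 mm (y), left or right of the middle. Origin: centre of its underside, on the worktop. The row runs along its y axis (+y to the robot's left, turned at most 0.4 rad), x away from the robot, z up. Four places at y = +105, +35, -35, -105 mm, x = 0. Floor 8 mm up; side rims to 18 mm, ends to 30 mm height
- steel_rack: new rack, empty: fixed bright steel tray, 74 mm (x) by 284 mm (y), on the other side. Origin: underside centre, on the worktop; axes as for the wooden rack, own turn of at most 0.4 rad. Four pockets, centres at y = +105, +35, -35, -105 mm, x = 0, each 66 x 66 mm inside; floor 4 mm up, walls 4 mm thick, to 20 mm height. Other kitchenware stands beyond both racks, 50 mm or more away
- tall_jar: tallest jar: straight round amber glass, 42 mm diameter, flat steel lid of the same diameter, 98 mm tall in all (glass to 80 mm, lid above). Loose, about 0.13 to 0.25 kg. Origin at the centre of its underside, z up. Stands at the start on its black rubber pad in the wooden rack; which place it has varies
- square_jar: square amber glass jar, 42 x 42 mm in plan, sides along its x and y axes, straight sides up to 72 mm, then a round steel lid (36 mm diameter), 86 mm tall in all. Loose, about 0.13 to 0.25 kg. Origin at the centre of its underside, z up. Stands at the start on its black rubber pad in the wooden rack; which place it has varies
- squat_jar: wide low round amber glass jar, 48 mm diameter, straight sides up to 68 mm, then a flat steel lid (44 mm diameter) with a small knob in its middle, 84 mm tall in all. Loose, about 0.13 to 0.25 kg. Origin at the centre of its underside, z up. Stands at the start on its black rubber pad in the wooden rack; which place it has varies
- shaker: round all-steel shaker, 39 mm diameter, straight sides up to 74 mm, then a domed top with small black holes, 92 mm tall in all. Loose, about 0.13 to 0.25 kg. Origin at the centre of its underside, z up. Stands at the start on its black rubber pad in the wooden rack; which place it has varies
- tall_jar_pad: thin fixed round black rubber pad, 62 mm diameter, 3 mm thick, in one place of the wooden rack, the one on which the tall jar stands at the start; it stays there and so marks where that jar came from. Origin at the centre of its underside, 8 mm above the worktop; axes as the wooden rack's
- square_jar_pad: thin fixed round black rubber pad, 62 mm diameter, 3 mm thick, in one place of the wooden rack, the one on which the square jar stands at the start; it stays there and so marks where that jar came from. Origin at the centre of its underside, 8 mm above the worktop; axes as the wooden rack's
- squat_jar_pad: thin fixed round black rubber pad, 62 mm diameter, 3 mm thick, in one place of the wooden rack, the one on which the squat jar stands at the start; it stays there and so marks where that jar came from. Origin at the centre of its underside, 8 mm above the worktop; axes as the wooden rack's
- shaker_pad: thin fixed round black rubber pad, 62 mm diameter, 3 mm thick, in one place of the wooden rack, the one on which the shaker stands at the start; it stays there and so marks where that jar came from. Origin at the centre of its underside, 8 mm above the worktop; axes as the wooden rack's
Mind the look-alikes: they are no part of the job. What is shaped like the square_jar but red or yellow is not meant.

How it is judged:
By the outcome, as a careful person would: the job done as asked, in the order asked, and still so for the second after the job is handed in, with the robot touching nothing.
It also fails if it takes over 106 s, if anything falls off the work surface, if the arm or the gripper's body presses on something with over 40 N, if the wrist force passes 120 N, or if a joint passes its speed limit or range.

## Working session

There is one attempt and no reset: what is moved stays moved. The work goes in short steps, Python scripts to look and compute and a tool call to move; the robot and the scene stay as the last step left them, time stands still between calls to the robot, and variables do not carry over. Pictures are saved under pics/ and viewed, at most 14 in all, crops included, and the job is handed in when it is done.

Besides the shell and the picture viewer there is one more tool, called after ">>>" by a JSON object that holds its "api" and its "payload", one argument or row to a line. apply_moves: Moves the arm, as the interface text tells. Its arguments: {"type":"object","properties":{"motion":{"type":"string"},"force":{"type":"number"}},"required":["motion"]}

```bash
ls; mkdir -p pics; python3 - <<'E'
from cell import robot
import cv2,numpy as np
o=robot.observe();print({k:np.round(v,3).tolist() for k,v in o.items()})
for n in("top","side"):
    p=robot.read_camera(n);cv2.imwrite(f"pics/{n}0.png",p["img"][:,:,::-1])
    print(n,p["fovy"],p["cx"],p["cy"],p["k1"],np.round(p["R"],3).tolist(),np.round(p["t"],3).tolist())
    for t in["wood_rack","steel_rack","tall_jar","square_jar","squat_jar","shaker"]:
        print(t,[(np.round(d["centre"],3).tolist(),round(d["score"],2)) for d in robot.search_frame(t,p)])
E
```

```text
pics
{'time': 0.0, 'qpos': [1.071, 0.343, 1.525, -0.0, 1.275, -0.146], 'qvel': [0.0, 0.0, 0.001, -0.0, -0.002, 0.001], 'joint_efforts': [0.0, -43.124, -24.422, 0.072, 0.056, -0.0], 'tool_pos': [0.182, 0.492, 0.202], 'tool_rot': [-3.14, -0.0, 2.788], 'contact_force': [0.176, 1.111, -0.726], 'torque': [0.068, 0.001, 0.018], 'grip_force': 0.0, 'opening': 0.091}
top 43.10746772915188 323.26645640636184 195.63959369568295 0.03502967947777973 [[-0.022, -1.0, -0.002], [-0.978, 0.022, -0.206], [0.206, -0.003, -0.979]] [0.008, 0.538, 1.01]
wood_rack [([0.477, -0.205, 0.004], 0.94)]
steel_rack [([0.474, -0.226, 0.085], 0.64), ([0.557, 0.212, 0.002], 0.61)]
tall_jar [([0.494, -0.167, 0.11], 0.75)]
square_jar [([0.636, -0.21, 0.077], 0.98), ([0.512, -0.102, 0.082], 0.89), ([0.424, 0.014, 0.084], 0.83), ([0.639, -0.085, 0.071], 0.72)]
squat_jar [([0.474, -0.227, 0.082], 0.96), ([0.552, 0.21, 0.004], 0.53), ([0.44, -0.292, 0.007], 0.34)]
shaker [([0.452, -0.286, 0.089], 0.57)]
side 46.91429351776051 320.6270020839396 202.17643426662022 -0.07245398601950813 [[-0.961, -0.277, 0.009], [-0.226, 0.762, -0.607], [0.161, -0.586, -0.794]] [0.517, 0.137, 0.908]
wood_rack [([0.472, -0.135, 0.013], 0.83)]
steel_rack [([0.557, 0.225, 0.004], 0.57)]
tall_jar [([0.494, -0.155, 0.085], 0.6)]
square_jar [([0.642, -0.075, 0.057], 0.95), ([0.634, -0.207, 0.057], 0.87), ([0.515, -0.089, 0.067], 0.73), ([0.426, 0.026, 0.059], 0.56), ([0.456, -0.284, 0.077], 0.27)]
squat_jar [([0.47, -0.217, 0.07], 0.61), ([0.456, -0.218, 0.007], 0.24)]
shaker [([0.455, -0.283, 0.078], 0.95)]
```

View pics/top0.png

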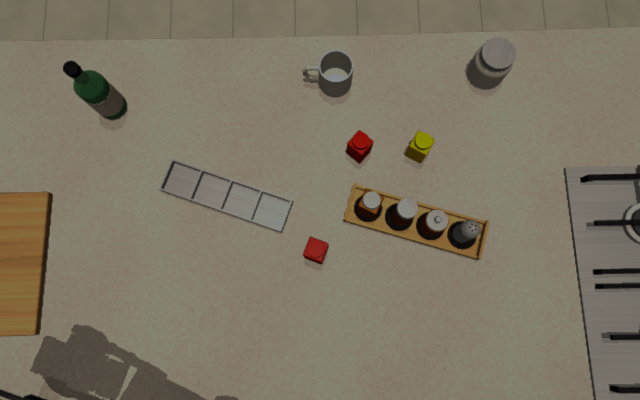

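View pics/side0.png

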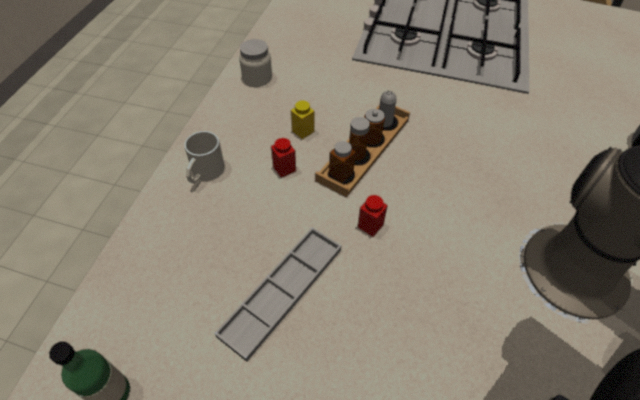

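Top picture: on the wooden rack, from the left, are the square jar (370,203), tall jar (404,211), squat jar (433,221) and shaker (465,232). The steel rack is at about (227,196).

Things that could be taken for the square jar: red (360,146), yellow (421,146), red (316,250) and amber in the rack (370,203). I choose the amber one. Next I fit the poses and check a close crop.

```bash
cat > h.py <<'E'
from cell import robot
import cv2,numpy as np
from scipy.optimize import minimize
def proj(p,X):
    c=np.atleast_2d(X)@np.array(p["R"]).T+np.array(p["t"]); s=c[:,:2]/c[:,2:]
    s=s*(1+p["k1"]*(s**2).sum(1,keepdims=True)); f=200/np.tan(np.radians(p["fovy"])/2)
    return s*f+[p["cx"],p["cy"]]
def sil(p,X):
    m=np.zeros((400,640),np.uint8); h=cv2.convexHull(proj(p,X).astype(np.float32))
    cv2.fillConvexPoly(m,np.round(h*16).astype(np.int32),1,shift=4); return m>0
def rz(a): return np.array([[np.cos(a),-np.sin(a),0],[np.sin(a),np.cos(a),0],[0,0,1]])
def box(a,b,z0,z1): return np.array([[i*a/2,j*b/2,z] for i in(-1,1) for j in(-1,1) for z in(z0,z1)])
def cyl(d,z0,z1): t=np.linspace(0,2*np.pi,24,endpoint=False); return np.array([[d/2*np.cos(u),d/2*np.sin(u),z] for u in t for z in(z0,z1)])
SH={"square_jar":np.vstack([box(.042,.042,0,.072),cyl(.036,.072,.086)]),"tall_jar":cyl(.042,0,.098),
 "squat_jar":np.vstack([cyl(.048,0,.068),cyl(.044,.068,.078),[[0,0,.084]]]),"shaker":np.vstack([cyl(.039,0,.074),cyl(.02,.091,.092)])}
def fit(pm,P,x0,z=0,yaw=True):
    def cost(v):
        Y=P@rz(v[2] if yaw else x0[2]).T+[v[0],v[1],z]; c=0
        for p,m in pm:
            # soft: blurred masks
            c+=np.abs(cv2.GaussianBlur(sil(p,Y).astype(np.float32),(0,0),1.5)-cv2.GaussianBlur(m.astype(np.float32),(0,0),1.5)).sum()/m.sum()
        return c
    s=np.array([x0]*4,float); s[1,0]+=.012; s[2,1]+=.012; s[3,2]+=.15
    r=minimize(cost,x0,method="Nelder-Mead",options=dict(initial_simplex=s,xatol=2e-4,fatol=1e-4)); return r.x,r.fun
def mask(t,p,near):
    u=proj(p,near)[0]; best=None
    for d in robot.trace(t,p):
        ys,xs=np.nonzero(d["pixels"])
        if len(xs) and np.hypot(xs.mean()-u[0],ys.mean()-u[1])<25: return d["pixels"]
E
python3 - <<'E'
from h import *
ps=[robot.read_camera(n) for n in("top","side")]
big=[]
for t,P,x0 in[("wood_rack",box(.084,.3,0,.02),[.48,-.195,-.31]),("steel_rack",box(.074,.284,0,.02),[.557,.215,-.28])]:
    for s in([0],[1],[0,1]):
        pm=[(ps[i],mask(t,ps[i],[x0[0],x0[1],.01])) for i in s]; pm=[q for q in pm if q[1] is not None]
        if pm: x,f=fit(pm,P,x0); print(t,s,np.round(x,4),round(f,3))
for t,x0 in[("square_jar",[.512,-.1,-.3]),("tall_jar",[.494,-.16,0]),("squat_jar",[.472,-.222,0]),("shaker",[.454,-.285,0])]:
    for s in([0],[1]):
        pm=[(ps[i],mask(t,ps[i],[x0[0],x0[1],.055])) for i in s]; pm=[q for q in pm if q[1] is not None]
        if pm: x,f=fit(pm,SH[t],x0,.011,t=="square_jar"); print(t,s,np.round(x,4),round(f,3))
im=ps[0]["img"][170:270,340:500,::-1]; cv2.imwrite("pics/c1.png",cv2.resize(im,None,fx=5,fy=5,interpolation=cv2.INTER_CUBIC))
E
```

```text
wood_rack [0] [ 0.4871 -0.2014 -0.3077] 1.314
wood_rack [1] [ 0.4869 -0.2011 -0.3145] 1.883
wood_rack [0, 1] [ 0.4863 -0.2015 -0.3147] 3.211
steel_rack [0] [ 0.5538  0.2097 -0.3497] 0.08
steel_rack [1] [ 0.5553  0.2083 -0.3585] 0.034
steel_rack [0, 1] [ 0.5547  0.2082 -0.3544] 0.119
square_jar [0] [ 0.5185 -0.1016 -0.4539] 0.053
square_jar [1] [ 0.5216 -0.1019 -0.2809] 0.083
tall_jar [0] [ 0.4992 -0.1708  0.0422] 0.041
tall_jar [1] [ 0.5006 -0.1741  0.0381] 0.313
squat_jar [0] [ 0.4767 -0.2319  0.0406] 0.148
squat_jar [1] [ 0.4771 -0.2392  0.0718] 0.491
shaker [0] [ 0.4592 -0.2987  0.0189] 0.048
shaker [1] [ 0.4586 -0.2997  0.1343] 0.267
```

View pics/c1.png

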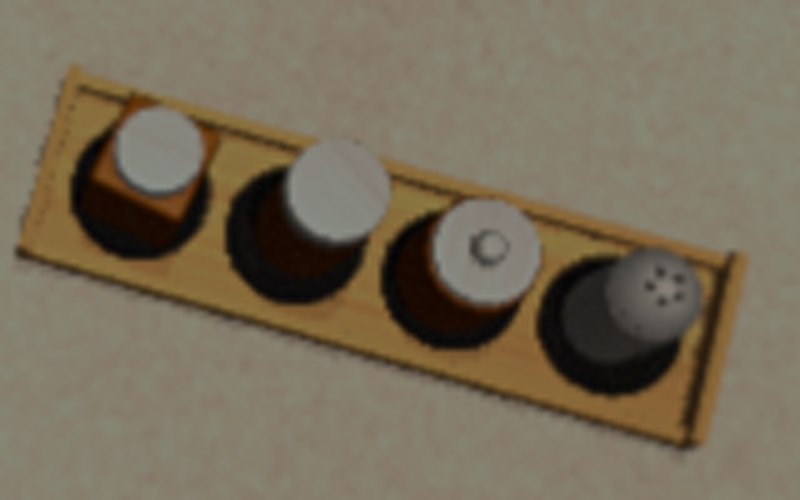

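The crop shows the amber square jar at (155,155), turned about 0.12 rad more than the rack. The tall jar (335,190), squat jar (485,250) and shaker (655,295) stand to its right. So the order is square to steel −105, tall to −35, squat to +35 and shaker to +105.

I turn first, then check.

>>> {"api": "apply_moves", "payload": {
  "motion": "75 0 0 0 0 0 0.18;75 0 0 0 0 0 0.18;75 0 0 0 0 0 0.18;75 0 0 0 0 0 0.18;75 0 0 0 0 0 0.18;75 0 0 0 0 0 0.18;75 0 0 0 0 0 0.18;75 0 0 0 0 0 0.18;75 0 0 0 0 0 0.18;75 0 0 0 0 0 0.03;75 0 0 0 0 0 0",
  "force": 25
}}

```text
time: 2.98
tool_pos: [0.1819, 0.4925, 0.2031]
tool_rot: [3.142, -0.0, 1.141]
contact_force: [0.1, 0.2, -0.2]
opening: 0.0688
grip_force: 0.0
```

```bash
cat > plan.py <<'E'
import sys,numpy as np
from scipy.spatial.transform import Rotation as Ro
from cell import robot
o=robot.observe(); R=Ro.from_euler("xyz",o["tool_rot"]); g=[float(v) for v in sys.argv[1:5]]
G=Ro.from_euler("xyz",[np.pi,0,g[3]])
print("pos",np.round(o["tool_pos"],4),"yaw",round(o["tool_rot"][2],3),"open",round(o["opening"],4),"grip",round(o["grip_force"],1),"F",np.round(o["contact_force"],1),"t",o["time"])
print("shift cm",np.round(R.inv().apply(np.array(g[:3])-o["tool_pos"])*100,2),"turn",np.round((R.inv()*G).as_rotvec(),3),
 "shift after turn",np.round(G.inv().apply(np.array(g[:3])-o["tool_pos"])*100,2))
E
python3 plan.py .5187 -.1016 .16 1.14
```

```text
pos [0.1819 0.4925 0.2031] yaw 1.141 open 0.0688 grip 0.0 F [ 0.1  0.2 -0.2] t 2.975
shift cm [-39.95  55.39   4.3 ] turn [ 0.    -0.     0.001] shift after turn [-39.92  55.41   4.31]
```

>>> {"api": "apply_moves", "payload": {
  "motion": "75 -2.85 3.96 0.3 0 0 0;75 -2.85 3.96 0.3 0 0 0;75 -2.85 3.96 0.3 0 0 0;75 -2.85 3.96 0.3 0 0 0;75 -2.85 3.96 0.3 0 0 0;75 -2.85 3.96 0.3 0 0 0;75 -2.85 3.96 0.3 0 0 0;75 -2.85 3.96 0.3 0 0 0;75 -2.85 3.96 0.3 0 0 0;75 -2.85 3.96 0.3 0 0 0;75 -2.85 3.96 0.3 0 0 0;75 -2.85 3.96 0.3 0 0 0;75 -2.85 3.96 0.3 0 0 0;75 -2.85 3.96 0.3 0 0 0;75 0 0 0 0 0 0;75 0 0 0 0 0 0"
}}

```text
time: 4.97
tool_pos: [0.5171, -0.1018, 0.1607]
tool_rot: [-3.14, -0.0, 1.139]
contact_force: [0.1, 0.2, 0.1]
opening: 0.0683
grip_force: 0.0
```

```bash
python3 plan.py .5187 -.1016 .044 1.14
```

```text
pos [ 0.5171 -0.1018  0.1607] yaw 1.139 open 0.0683 grip 0.0 F [0.1 0.2 0.1] t 4.975
shift cm [ 0.08  0.15 11.67] turn [-0.001 -0.    -0.001] shift after turn [ 0.08  0.14 11.67]
```

Descend, then close.

>>> {"api": "apply_moves", "payload": {
  "motion": "75 0.1 0.15 2.5 0 0 0;75 0 0 3 0 0 0;75 0 0 3 0 0 0;75 0 0 2 0 0 0;75 0 0 1.2 0 0 0;75 0 0 0 0 0 0;35 0 0 0 0 0 0;35 0 0 0 0 0 0;35 0 0 0 0 0 0;35 0 0 0 0 0 0;35 0 0 0 0 0 0;35 0 0 0 0 0 0",
  "force": 25
}}

```text
time: 6.48
tool_pos: [0.5196, -0.1021, 0.0444]
tool_rot: [3.141, -0.0, 1.138]
contact_force: [-1.0, 0.7, 6.5]
opening: 0.042
grip_force: 24.6
```

```bash
python3 plan.py .5187 -.1016 .044 1.14;python3 - <<'E'
from h import *
p=robot.read_camera("side"); cv2.imwrite("pics/s2.png",cv2.resize(p["img"][60:220,260:460,::-1],None,fx=4,fy=3.75))
E
```

```text
pos [ 0.5196 -0.1021  0.0444] yaw 1.138 open 0.042 grip 24.6 F [-1.   0.7  6.5] t 6.475
shift cm [ 0.   -0.11  0.04] turn [ 0.001 -0.    -0.002] shift after turn [ 0.   -0.11  0.04]
```

View pics/s2.png

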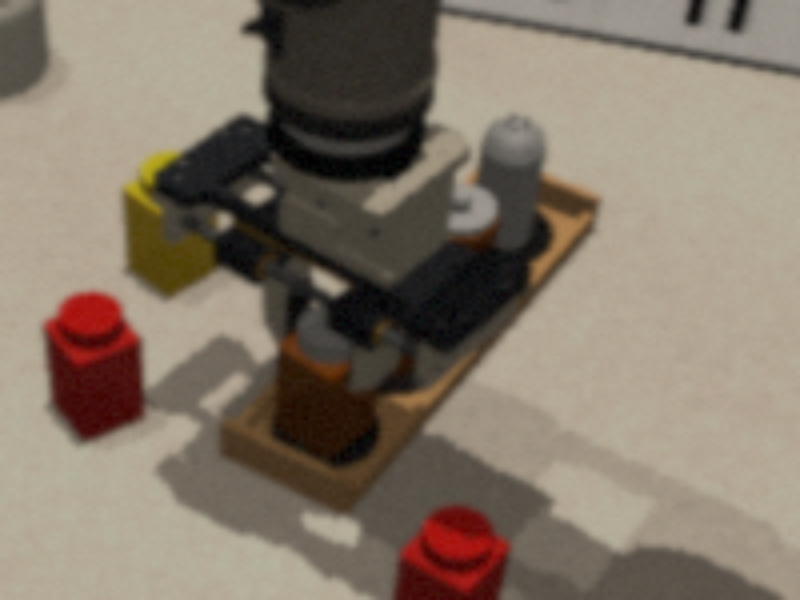

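The side view shows the square jar (325,390) held upright between the fingers, with the neighbours untouched. Lift it.

>>> {"api": "apply_moves", "payload": {
  "motion": "35 0 0 -0.5 0 0 0;35 0 0 -1.5 0 0 0;35 0 0 -2.5 0 0 0;35 0 0 -3 0 0 0;35 0 0 -3 0 0 0;35 0 0 -2 0 0 0;35 0 0 0 0 0 0"
}}

```text
time: 7.4
tool_pos: [0.5204, -0.1023, 0.171]
tool_rot: [3.138, -0.0, 1.138]
contact_force: [0.0, -0.2, -2.3]
opening: 0.0422
grip_force: 24.6
```

```bash
python3 plan.py .5183 .1100 .17 1.14
```

```text
pos [ 0.5204 -0.1023  0.171 ] yaw 1.138 open 0.0422 grip 24.6 F [ 0.  -0.2 -2.3] t 7.4
shift cm [19.18 -9.1   0.08] turn [ 0.004 -0.    -0.002] shift after turn [19.2  -9.06  0.1 ]
```

>>> {"api": "apply_moves", "payload": {
  "motion": "35 1.2 -0.6 0 0 0 0;35 2.5 -1.2 0 0 0 0;35 3.6 -1.7 0 0 0 0;35 3.9 -1.8 0 0 0 0;35 3.6 -1.7 0 0 0 0;35 2.8 -1.3 0 0 0 0;35 1.6 -0.8 0 0 0 -0.04;35 0 0 0 0 0 -0.04;35 0 0 0 0 0 0"
}}

```text
time: 8.52
tool_pos: [0.517, 0.1106, 0.1684]
tool_rot: [-3.14, 0.001, 1.219]
contact_force: [-0.5, 0.1, -1.9]
opening: 0.0421
grip_force: 24.6
```

```bash
python3 plan.py .5183 .1100 .038 1.217; python3 - <<'E'
from h import *
ps=[robot.read_camera(n) for n in("top","side")]
for p in ps:
    m=mask("square_jar",p,[.518,.11,.18])
    if m is not None: print(m.sum(),fit([(p,m)],SH["square_jar"],[.518,.11,-.35],.138,False))
p=ps[1]; cv2.imwrite("pics/s3.png",cv2.resize(p["img"][140:400,190:450,::-1],None,fx=2.3,fy=2.3))
E
```

```text
pos [0.517  0.1106 0.1684] yaw 1.219 open 0.0421 grip 24.6 F [-0.5  0.1 -1.9] t 8.525
shift cm [-1.000e-02  1.600e-01  1.304e+01] turn [-0.001  0.001  0.002] shift after turn [-1.000e-02  1.500e-01  1.304e+01]
969 (array([ 0.51697283,  0.11227414, -0.29344176]), np.float64(0.5356037151702786))
```

View pics/s3.png

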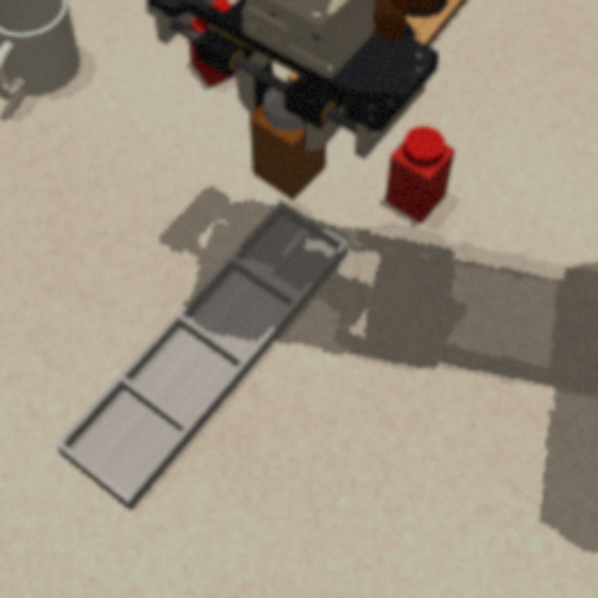

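The square jar (290,150) hangs upright over the right-end pocket. Lower it.

>>> {"api": "apply_moves", "payload": {
  "motion": "35 0 0.15 1.5 0 0 0;35 0 0 3 0 0 0;35 0 0 3 0 0 0;35 0 0 2.5 0 0 0;35 0 0 1.5 0 0 0;35 0 0 0.7 0 0 0;35 0 0 0.4 0 0 0;35 0 0 0.1 0 0 0;35 0 0 0.1 0 0 0;35 0 0 0.1 0 0 0;35 0 0 0.1 0 0 0;35 0 0 0 0 0 0"
}}

```text
time: 10.22
tool_pos: [0.5188, 0.1099, 0.039]
tool_rot: [3.142, -0.0, 1.218]
contact_force: [-0.4, -0.6, -1.9]
opening: 0.0423
grip_force: 24.6
```

```bash
python3 plan.py .5183 .1100 .0374 1.217
```

```text
pos [0.5188 0.1099 0.039 ] yaw 1.218 open 0.0423 grip 24.6 F [-0.4 -0.6 -1.9] t 10.225
shift cm [-0.01 -0.05  0.16] turn [ 0.    -0.     0.001] shift after turn [-0.01 -0.05  0.16]
```

>>> {"api": "apply_moves", "payload": {
  "motion": "35 0 0 0.08 0 0 0;35 0 0 0.08 0 0 0;35 0 0 0.06 0 0 0;35 0 0 0 0 0 0"
}}

```text
time: 10.72
tool_pos: [0.5189, 0.11, 0.0375]
tool_rot: [3.141, -0.0, 1.218]
contact_force: [-2.0, -0.0, 5.1]
opening: 0.0422
grip_force: 24.6
```

On the floor. Release and retreat.

>>> {"api": "apply_moves", "payload": {
  "motion": "48 0 0 0 0 0 0;52 0 0 0 0 0 0;75 0 0 0 0 0 0;75 0 0 0 0 0 0;75 0 0 -1 0 0 0;75 0 0 -2.5 0 0 0;75 0 0 -3.5 0 0 0;75 0 0 -3.5 0 0 0;75 0 0 -2 0 0 0;75 0 0 0 0 0 0"
}}

```text
time: 11.98
tool_pos: [0.5199, 0.11, 0.1638]
tool_rot: [3.138, -0.002, 1.218]
contact_force: [-0.3, 0.7, -0.6]
opening: 0.0688
grip_force: 0.0
```

```bash
python3 plan.py .4985 -.1705 .16 1.257; python3 - <<'E'
from h import *
p=robot.read_camera("side")
m=mask("square_jar",p,[.518,.11,.05])
if m is not None: print(m.sum(),fit([(p,m)],SH["square_jar"],[.518,.11,-.35],.004,True))
E
```

```text
pos [0.5199 0.11   0.1638] yaw 1.218 open 0.0688 grip 0.0 F [-0.3  0.7 -0.6] t 11.975
shift cm [-27.06   7.69   0.36] turn [ 0.004 -0.002 -0.039] shift after turn [-27.34   6.62   0.38]
953 (array([ 0.51940459,  0.11025846, -0.10433225]), np.float64(0.1084187078325846))
```

>>> {"api": "apply_moves", "payload": {
  "motion": "75 -1.6 0.45 0 0 0 0;75 -3.6 1.03 0 0 0 0;75 -4.2 1.19 0 0 0 0;75 -4.2 1.19 0 0 0 0;75 -4.2 1.19 0 0 0 0;75 -4 1.14 0 0 0 0;75 -3.2 0.9 0 0 0 0;75 -2.05 0.6 0 0 0 0;75 0 0 0 0 0 -0.04;75 0 0 0 0 0 0;75 0 0 0 0 0 0"
}}

```text
time: 13.45
tool_pos: [0.497, -0.1706, 0.1613]
tool_rot: [-3.141, -0.0, 1.257]
contact_force: [0.5, -0.5, 0.3]
opening: 0.0689
grip_force: 0.0
```

```bash
python3 plan.py .4985 -.1705 .052 1.257; python3 - <<'E'
from h import *
p=robot.read_camera("top"); cv2.imwrite("pics/t4.png",cv2.resize(p["img"][140:290,340:500,::-1],None,fx=4,fy=4))
E
```

```text
pos [ 0.497  -0.1706  0.1613] yaw 1.257 open 0.0689 grip 0.0 F [ 0.5 -0.5  0.3] t 13.45
shift cm [ 0.05  0.15 10.93] turn [-0.001 -0.    -0.   ] shift after turn [ 0.05  0.14 10.93]
```

View pics/t4.png

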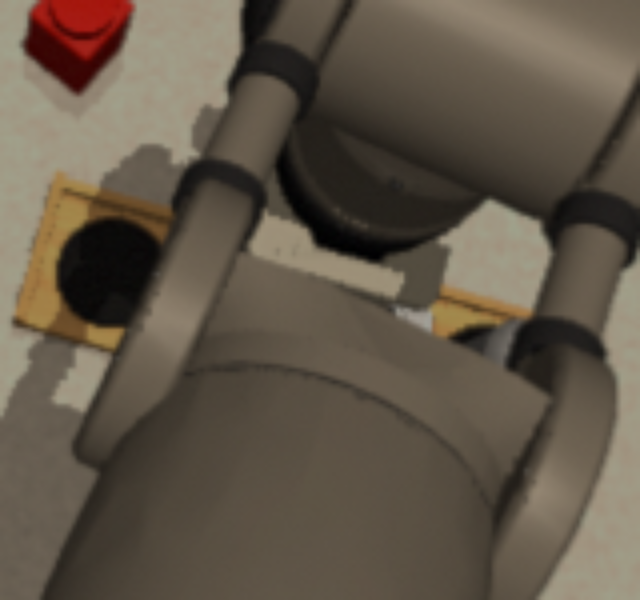

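The top view shows the empty square_jar pad (110,270); the arm hides the rest. Descend on the tall jar.

>>> {"api": "apply_moves", "payload": {
  "motion": "75 0.05 0.1 2.5 0 0 0;75 0 0 3 0 0 0;75 0 0 2.5 0 0 0;75 0 0 1.8 0 0 0;75 0 0 1.1 0 0 0;75 0 0 0 0 0 0;35 0 0 0 0 0 0;35 0 0 0 0 0 0;35 0 0 0 0 0 0;35 0 0 0 0 0 0;35 0 0 0 0 0 0;35 0 0 0 0 0 0"
}}

```text
time: 15.0
tool_pos: [0.4989, -0.1705, 0.0532]
tool_rot: [3.141, 0.0, 1.258]
contact_force: [-0.4, 0.3, 4.6]
opening: 0.0419
grip_force: 25.0
```

>>> {"api": "apply_moves", "payload": {
  "motion": "35 0 0 -0.5 0 0 0;35 0 0 -1.5 0 0 0;35 0 0 -2.5 0 0 0;35 0 0 -3.2 0 0 0;35 0 0 -3.2 0 0 0;35 0 0 -2 0 0 0;35 0 0 0 0 0 0"
}}

```text
time: 15.88
tool_pos: [0.4993, -0.1707, 0.1838]
tool_rot: [3.138, 0.001, 1.258]
contact_force: [-0.6, -0.5, -2.3]
opening: 0.0417
grip_force: 25.0
```

```bash
python3 plan.py .5426 .1757 .19 1.217; python3 - <<'E'
from h import *
p=robot.read_camera("side"); cv2.imwrite("pics/s5.png",cv2.resize(p["img"][20:220,260:460,::-1],None,fx=3,fy=3))
E
```

```text
pos [ 0.4993 -0.1707  0.1838] yaw 1.258 open 0.0417 grip 25.0 F [-0.6 -0.5 -2.3] t 15.875
shift cm [34.29 -6.55 -0.67] turn [0.004 0.    0.041] shift after turn [33.99 -7.94 -0.62]
```

View pics/s5.png

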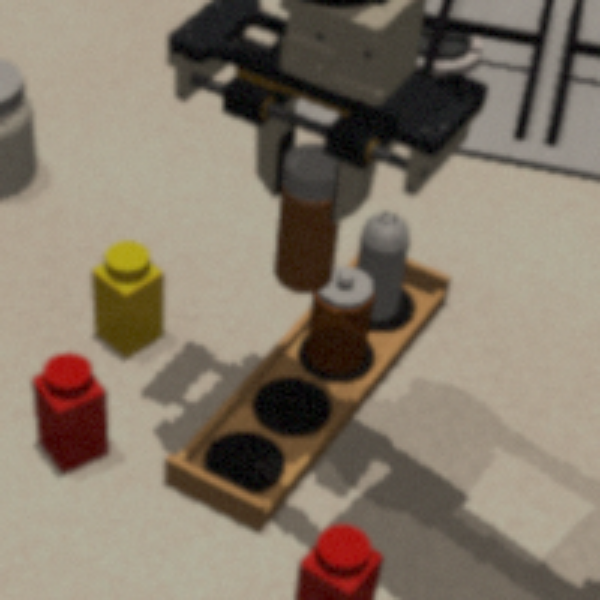

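The side view shows the tall jar (308,220) held upright, with the squat jar and shaker still standing. Carry it over.

>>> {"api": "apply_moves", "payload": {
  "motion": "35 1.5 -0.3 0 0 0 0;35 3.2 -0.6 0 0 0 0;35 4.5 -0.85 0 0 0 0;35 5 -0.95 0 0 0 0;35 5 -0.95 0 0 0 0;35 4.8 -0.92 0 0 0 0;35 4.4 -0.85 0 0 0 0;35 3.4 -0.65 0 0 0 0;35 2.5 -0.45 0 0 0 0;35 0 0 0 0 0 0.04;35 0 0 0 0 0 0;35 0 0 0 0 0 0"
}}

```text
time: 17.42
tool_pos: [0.5416, 0.1762, 0.1812]
tool_rot: [-3.14, 0.001, 1.218]
contact_force: [-0.2, 0.0, -1.7]
opening: 0.0416
grip_force: 25.0
```

```bash
python3 plan.py .5426 .1757 .046 1.217;  python3 - <<'E'
from h import *
p=robot.read_camera("side"); o=robot.observe()["tool_pos"]
m=mask("tall_jar",p,[*o[:2],o[2]])
if m is not None: print(m.sum(),fit([(p,m)],SH["tall_jar"],[*o[:2],0],o[2]-.042,False))
cv2.imwrite("pics/s6.png",cv2.resize(p["img"][120:370,200:450,::-1],None,fx=2.4,fy=2.4))
E
```

```text
pos [0.5416 0.1762 0.1812] yaw 1.218 open 0.0416 grip 25.0 F [-0.2  0.  -1.7] t 17.425
shift cm [-1.000e-02  1.300e-01  1.352e+01] turn [-0.001  0.001  0.001] shift after turn [-0.02  0.11 13.52]
805 (array([0.54270426, 0.17682417, 0.06459941]), np.float64(0.7478260869565218))
```

View pics/s6.png

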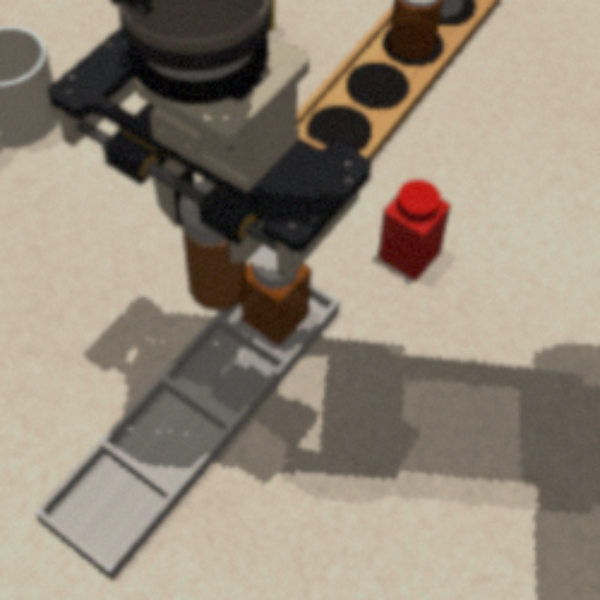

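The square jar (277,300) stands in its pocket and the tall jar (215,265) hangs upright. Lower to about 1 mm above the floor, then touch down.

>>> {"api": "apply_moves", "payload": {
  "motion": "35 0 0.05 1.5 0 0 0;35 0 0 3 0 0 0;35 0 0 3 0 0 0;35 0 0 2.5 0 0 0;35 0 0 1.7 0 0 0;35 0 0 0.9 0 0 0;35 0 0 0.5 0 0 0;35 0 0 0.1 0 0 0;35 0 0 0.1 0 0 0;35 0 0 0.1 0 0 0;35 0 0 0.08 0 0 0;35 0 0 0 0 0 0"
}}

```text
time: 19.02
tool_pos: [0.5427, 0.176, 0.0471]
tool_rot: [3.142, -0.0, 1.218]
contact_force: [-0.3, 0.1, -2.6]
opening: 0.0411
grip_force: 25.0
```

>>> {"api": "apply_moves", "payload": {
  "motion": "35 0 0 0.07 0 0 0;35 0 0 0.06 0 0 0;35 0 0 0.03 0 0 0;35 0 0 0 0 0 0"
}}

```text
time: 19.52
tool_pos: [0.5429, 0.176, 0.0462]
tool_rot: [3.141, -0.0, 1.218]
contact_force: [-2.4, -0.8, 4.7]
opening: 0.0417
grip_force: 25.0
```

>>> {"api": "apply_moves", "payload": {
  "motion": "48 0 0 0 0 0 0;52 0 0 0 0 0 0;75 0 0 0 0 0 0;75 0 0 0 0 0 0;75 0 0 -1 0 0 0;75 0 0 -2.5 0 0 0;75 0 0 -3.5 0 0 0;75 0 0 -3.5 0 0 0;75 0 0 -2 0 0 0;75 0 0 0 0 0 0"
}}

```text
time: 20.78
tool_pos: [0.5437, 0.1762, 0.1726]
tool_rot: [3.138, -0.002, 1.218]
contact_force: [-0.3, -0.2, -0.6]
opening: 0.0689
grip_force: 0.0
```

```bash
python3 - <<'E'
from h import *
p=robot.read_camera("side")
for t,x0 in(("squat_jar",[.4765,-.233,0]),("shaker",[.458,-.299,0])):
    m=mask(t,p,[*x0[:2],.055])
    if m is not None: print(t,m.sum(),fit([(p,m)],SH[t],x0,.011,False))
cv2.imwrite("pics/s7.png",cv2.resize(p["img"][60:330,200:450,::-1],None,fx=2.2,fy=2.2))
E
python3 plan.py .4767 -.233 .17 1.257
```

```text
squat_jar 636 (array([ 0.47844563, -0.23517441, -0.00958228]), np.float64(0.17452830188679244))
shaker 429 (array([ 0.45918676, -0.29973547,  0.01384614]), np.float64(0.3519813164130791))
pos [0.542  0.1758 0.1695] yaw 1.218 open 0.0694 grip 0.0 F [0.8 0.4 0. ] t 20.925
shift cm [-4.062e+01  8.000e+00 -3.000e-02] turn [-0.001  0.001 -0.039] shift after turn [-40.9    6.41  -0.05]
```

View pics/s7.png

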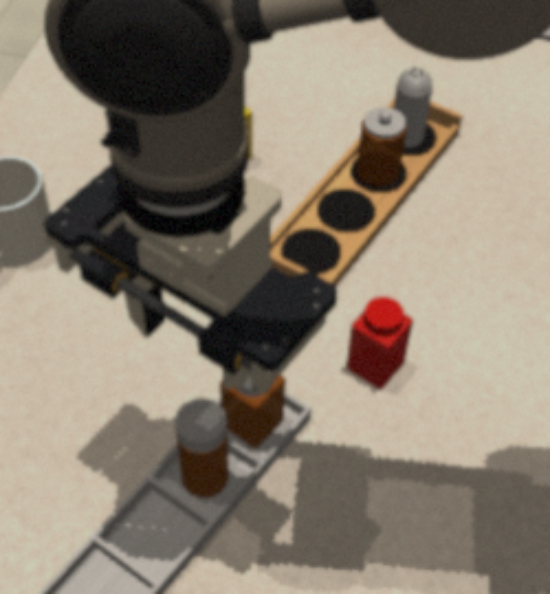

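Both jars stand in their pockets: square (252,405), tall (203,450). Go to the squat jar.

>>> {"api": "apply_moves", "payload": {
  "motion": "75 -1.8 0.35 0 0 0 0;75 -3.8 0.75 0 0 0 0;75 -4.8 0.94 0 0 0 0;75 -4.8 0.94 0 0 0 0;75 -4.8 0.94 0 0 0 0;75 -4.8 0.94 0 0 0 0;75 -4.8 0.94 0 0 0 0;75 -4.8 0.94 0 0 0 0;75 -3.8 0.75 0 0 0 0;75 -2.5 0.5 0 0 0 0;75 0 0 0 0 0 -0.04;75 0 0 0 0 0 0;75 0 0 0 0 0 0"
}}

```text
time: 22.55
tool_pos: [0.4764, -0.2336, 0.1701]
tool_rot: [-3.141, -0.0, 1.257]
contact_force: [0.9, -0.2, 0.2]
opening: 0.0687
grip_force: 0.0
```

```bash
python3 plan.py .4767 -.2335 .044 1.257
```

```text
pos [ 0.4764 -0.2336  0.1701] yaw 1.257 open 0.0687 grip 0.0 F [ 0.9 -0.2  0.2] t 22.55
shift cm [1.000e-02 4.000e-02 1.261e+01] turn [-0.001 -0.     0.   ] shift after turn [ 0.02  0.03 12.61]
```

>>> {"api": "apply_moves", "payload": {
  "motion": "75 0 0 2.5 0 0 0;75 0 0 3 0 0 0;75 0 0 3 0 0 0;75 0 0 2.5 0 0 0;75 0 0 1.5 0 0 0;75 0 0 0 0 0 0;40 0 0 0 0 0 0;40 0 0 0 0 0 0;40 0 0 0 0 0 0;40 0 0 0 0 0 0;40 0 0 0 0 0 0;40 0 0 0 0 0 0"
}}

```text
time: 24.05
tool_pos: [0.4772, -0.2338, 0.0461]
tool_rot: [3.14, 0.0, 1.258]
contact_force: [-2.5, 0.5, 5.8]
opening: 0.0475
grip_force: 25.0
```

>>> {"api": "apply_moves", "payload": {
  "motion": "40 0 0 -0.5 0 0 0;40 0 0 -1.5 0 0 0;40 0 0 -2.5 0 0 0;40 0 0 -3.2 0 0 0;40 0 0 -3.2 0 0 0;40 0 0 -2.3 0 0 0;40 0 0 0 0 0 0"
}}

```text
time: 24.92
tool_pos: [0.4778, -0.2342, 0.1796]
tool_rot: [3.137, 0.001, 1.258]
contact_force: [-0.4, 0.5, -3.6]
opening: 0.0469
grip_force: 25.0
```

```bash
python3 plan.py .5668 .2413 .177 1.217
```

```text
pos [ 0.4778 -0.2342  0.1796] yaw 1.258 open 0.0469 grip 25.0 F [-0.4  0.5 -3.6] t 24.925
shift cm [47.98 -6.17  0.18] turn [0.004 0.001 0.041] shift after turn [47.68 -8.13  0.26]
```

>>> {"api": "apply_moves", "payload": {
  "motion": "40 1.5 -0.2 0 0 0 0;40 3 -0.39 0 0 0 0;40 4.2 -0.54 0 0 0 0;40 5 -0.64 0 0 0 0;40 5 -0.64 0 0 0 0;40 5 -0.64 0 0 0 0;40 5 -0.64 0 0 0 0;40 5 -0.64 0 0 0 0;40 4.8 -0.62 0 0 0 0;40 4.2 -0.54 0 0 0 0;40 3.2 -0.41 0 0 0 0;40 2.1 -0.27 0 0 0 0;40 0 0 0 0 0 0.04;40 0 0 0 0 0 0;40 0 0 0 0 0 0"
}}

```text
time: 26.8
tool_pos: [0.5657, 0.2417, 0.1771]
tool_rot: [-3.141, 0.0, 1.218]
contact_force: [0.0, -0.1, -1.8]
opening: 0.0471
grip_force: 25.0
```

```bash
python3 plan.py .5668 .2413 .0391 1.217;  python3 - <<'E'
from h import *
p=robot.read_camera("side")
cv2.imwrite("pics/s8.png",cv2.resize(p["img"][120:370,190:440,::-1],None,fx=2.4,fy=2.4))
E
```

```text
pos [0.5657 0.2417 0.1771] yaw 1.218 open 0.0471 grip 25.0 F [ 0.  -0.1 -1.8] t 26.8
shift cm [ 0.    0.12 13.8 ] turn [-0.001  0.     0.001] shift after turn [-0.    0.11 13.8 ]
```

View pics/s8.png

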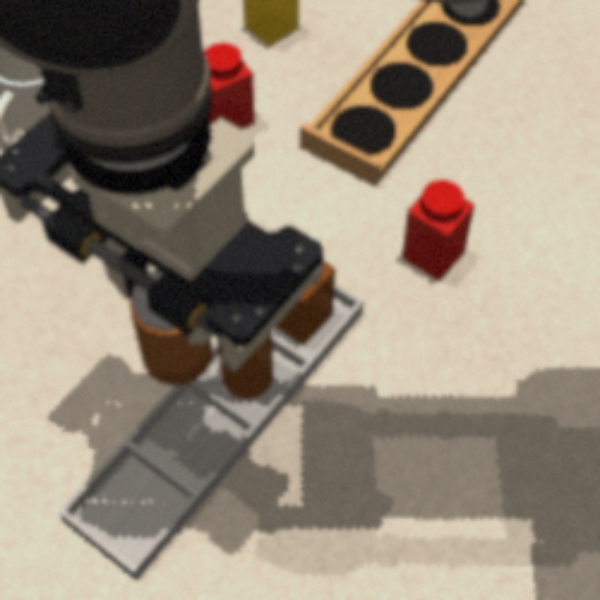

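The squat jar (172,340) hangs upright over its pocket, and the tall jar (245,365) and square jar (305,300) stand. Lower it.

>>> {"api": "apply_moves", "payload": {
  "motion": "40 0 0.05 1.5 0 0 0;40 0 0 3 0 0 0;40 0 0 3 0 0 0;40 0 0 2.7 0 0 0;40 0 0 1.8 0 0 0;40 0 0 1 0 0 0;40 0 0 0.4 0 0 0;40 0 0 0.1 0 0 0;40 0 0 0.1 0 0 0;40 0 0 0.1 0 0 0;40 0 0 0 0 0 0"
}}

```text
time: 28.22
tool_pos: [0.5666, 0.242, 0.0406]
tool_rot: [3.141, -0.0, 1.218]
contact_force: [0.7, -0.0, -2.4]
opening: 0.0468
grip_force: 25.0
```

>>> {"api": "apply_moves", "payload": {
  "motion": "40 0 0 0.05 0 0 0;40 0 0 0 0 0 0"
}}

```text
time: 28.48
tool_pos: [0.5665, 0.2419, 0.04]
tool_rot: [3.142, -0.0, 1.218]
contact_force: [-0.4, -0.7, -1.6]
opening: 0.0469
grip_force: 25.0
```

>>> {"api": "apply_moves", "payload": {
  "motion": "40 0 0 0.06 0 0 0;40 0 0 0.05 0 0 0;40 0 0 0 0 0 0"
}}

```text
time: 28.85
tool_pos: [0.5666, 0.242, 0.0393]
tool_rot: [3.141, -0.0, 1.218]
contact_force: [-1.7, 0.3, 2.4]
opening: 0.0469
grip_force: 25.0
```

>>> {"api": "apply_moves", "payload": {
  "motion": "40 0 0 0.03 0 0 0;54 0 0 0 0 0 0;58 0 0 0 0 0 0;75 0 0 0 0 0 0;75 0 0 0 0 0 0;75 0 0 -1 0 0 0;75 0 0 -2.5 0 0 0;75 0 0 -3.5 0 0 0;75 0 0 -3.5 0 0 0;75 0 0 -2.8 0 0 0;75 0 0 0 0 0 0;75 0 0 0 0 0 0"
}}

```text
time: 30.35
tool_pos: [0.566, 0.2417, 0.1708]
tool_rot: [-3.141, 0.001, 1.218]
contact_force: [-0.1, -0.1, 0.6]
opening: 0.0686
grip_force: 0.0
```

```bash
python3 plan.py .4585 -.2992 .17 1.257;  python3 - <<'E'
from h import *
p=robot.read_camera("side")
m=mask("shaker",p,[.458,-.299,.055])
if m is not None: print(m.sum(),fit([(p,m)],SH["shaker"],[.458,-.299,0],.011,False))
cv2.imwrite("pics/s9.png",cv2.resize(p["img"][60:360,190:440,::-1],None,fx=2,fy=2))
E
```

```text
pos [0.566  0.2417 0.1708] yaw 1.218 open 0.0686 grip 0.0 F [-0.1 -0.1  0.6] t 30.35
shift cm [-54.47   8.62   0.11] turn [-0.001  0.001 -0.039] shift after turn [-54.77   6.47   0.08]
```

View pics/s9.png

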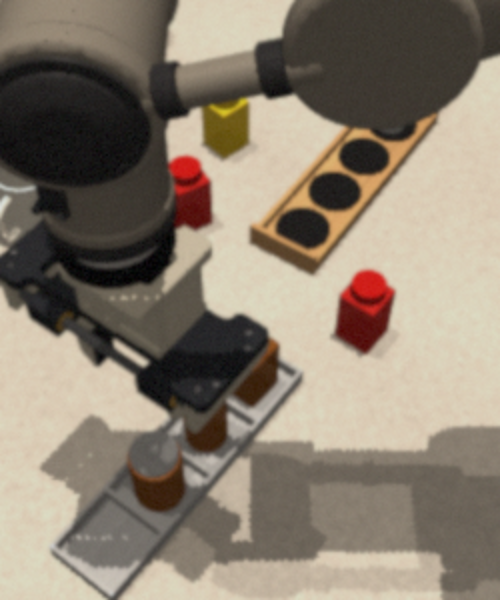

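The squat jar (157,470) stands in its pocket. Go to the shaker.

>>> {"api": "apply_moves", "payload": {
  "motion": "75 -1.8 0.28 0 0 0 0;75 -3.8 0.6 0 0 0 0;75 -4.8 0.76 0 0 0 0;75 -4.8 0.76 0 0 0 0;75 -4.8 0.76 0 0 0 0;75 -4.8 0.76 0 0 0 0;75 -4.8 0.76 0 0 0 0;75 -4.8 0.76 0 0 0 0;75 -4.8 0.76 0 0 0 0;75 -4.8 0.76 0 0 0 0;75 -4.8 0.76 0 0 0 0;75 -3.6 0.57 0 0 0 0;75 -2.1 0.33 0 0 0 0;75 0 0 0 0 0 -0.04;75 0 0 0 0 0 0;75 0 0 0 0 0 0"
}}

```text
time: 32.45
tool_pos: [0.4589, -0.2988, 0.1714]
tool_rot: [-3.141, -0.0, 1.258]
contact_force: [0.2, -0.1, 0.8]
opening: 0.0687
grip_force: 0.0
```

```bash
python3 plan.py .4585 -.2992 .049 1.257
```

```text
pos [ 0.4589 -0.2988  0.1714] yaw 1.258 open 0.0687 grip 0.0 F [ 0.2 -0.1  0.8] t 32.45
shift cm [-0.06 -0.02 12.24] turn [-0.    -0.     0.001] shift after turn [-0.05 -0.02 12.24]
```

>>> {"api": "apply_moves", "payload": {
  "motion": "75 0 -0.05 2.5 0 0 0;75 0 0 3 0 0 0;75 0 0 3 0 0 0;75 0 0 2.3 0 0 0;75 0 0 1.4 0 0 0;75 0 0 0 0 0 0;33 0 0 0 0 0 0;33 0 0 0 0 0 0;33 0 0 0 0 0 0;33 0 0 0 0 0 0;33 0 0 0 0 0 0;33 0 0 0 0 0 0"
}}

```text
time: 33.95
tool_pos: [0.4586, -0.2992, 0.0499]
tool_rot: [3.141, 0.0, 1.258]
contact_force: [-1.8, -1.3, 5.1]
opening: 0.0382
grip_force: 25.0
```

>>> {"api": "apply_moves", "payload": {
  "motion": "33 0 0 -0.5 0 0 0;33 0 0 -1.5 0 0 0;33 0 0 -2.5 0 0 0;33 0 0 -3.2 0 0 0;33 0 0 -3.2 0 0 0;33 0 0 -2.3 0 0 0;33 0 0 0 0 0 0"
}}

```text
time: 34.83
tool_pos: [0.4594, -0.2998, 0.1837]
tool_rot: [3.137, 0.002, 1.258]
contact_force: [0.9, 0.2, -2.2]
opening: 0.0383
grip_force: 25.0
```

```bash
python3 plan.py .5911 .307 .185 1.217
```

```text
pos [ 0.4594 -0.2998  0.1837] yaw 1.258 open 0.0383 grip 25.0 F [ 0.9  0.2 -2.2] t 34.825
shift cm [61.79 -6.15 -0.26] turn [0.004 0.002 0.041] shift after turn [61.49 -8.67 -0.13]
```

>>> {"api": "apply_moves", "payload": {
  "motion": "33 1.5 -0.15 0 0 0 0;33 3 -0.3 0 0 0 0;33 4.2 -0.42 0 0 0 0;33 4.9 -0.49 0 0 0 0;33 4.9 -0.49 0 0 0 0;33 4.9 -0.49 0 0 0 0;33 4.9 -0.49 0 0 0 0;33 4.9 -0.49 0 0 0 0;33 4.9 -0.49 0 0 0 0;33 4.9 -0.49 0 0 0 0;33 4.9 -0.49 0 0 0 0;33 4.6 -0.46 0 0 0 0;33 4.2 -0.42 0 0 0 0;33 3 -0.3 0 0 0 0;33 2.1 -0.2 0 0 0 0;33 0 0 0 0 0 0.04;33 0 0 0 0 0 0;33 0 0 0 0 0 0"
}}

```text
time: 37.08
tool_pos: [0.5893, 0.3079, 0.1807]
tool_rot: [-3.14, 0.001, 1.219]
contact_force: [0.8, 0.2, -2.5]
opening: 0.0379
grip_force: 25.0
```

```bash
python3 plan.py .5911 .307 .0429 1.217;  python3 - <<'E'
from h import *
p=robot.read_camera("side")
cv2.imwrite("pics/s10.png",cv2.resize(p["img"][120:370,190:440,::-1],None,fx=2.4,fy=2.4))
E
```

```text
pos [0.5893 0.3079 0.1807] yaw 1.219 open 0.0379 grip 25.0 F [ 0.8  0.2 -2.5] t 37.075
shift cm [-1.000e-02  2.100e-01  1.378e+01] turn [-0.001  0.001  0.002] shift after turn [-0.02  0.2  13.78]
```

View pics/s10.png

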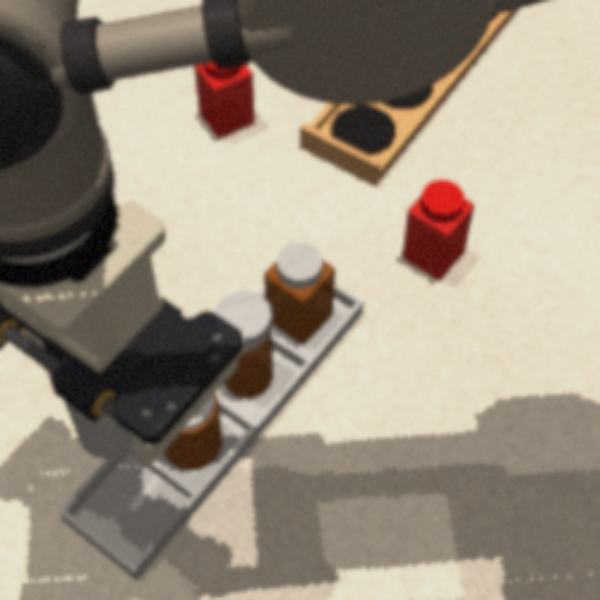

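The three placed jars stand well, and the shaker (90,430) hangs over the left-end pocket. Lower it.

>>> {"api": "apply_moves", "payload": {
  "motion": "33 0 0.15 1.5 0 0 0;33 0 0 3 0 0 0;33 0 0 3 0 0 0;33 0 0 2.7 0 0 0;33 0 0 1.8 0 0 0;33 0 0 0.9 0 0 0;33 0 0 0.4 0 0 0;33 0 0 0.1 0 0 0;33 0 0 0.1 0 0 0;33 0 0 0.1 0 0 0;33 0 0 0.06 0 0 0;33 0 0 0 0 0 0"
}}

```text
time: 38.62
tool_pos: [0.5915, 0.3074, 0.045]
tool_rot: [3.142, -0.0, 1.218]
contact_force: [-0.4, -0.2, -2.7]
opening: 0.0383
grip_force: 25.0
```

>>> {"api": "apply_moves", "payload": {
  "motion": "33 0 0 0.06 0 0 0;33 0 0 0 0 0 0"
}}

```text
time: 38.88
tool_pos: [0.5914, 0.3073, 0.0443]
tool_rot: [-3.141, 0.0, 1.218]
contact_force: [0.2, -0.1, -2.8]
opening: 0.0381
grip_force: 25.0
```

>>> {"api": "apply_moves", "payload": {
  "motion": "33 0 0 0.07 0 0 0;33 0 0 0.06 0 0 0;33 0 0 0.03 0 0 0;33 0 0 0 0 0 0"
}}

```text
time: 39.38
tool_pos: [0.5915, 0.3074, 0.043]
tool_rot: [3.141, -0.0, 1.218]
contact_force: [-1.9, -0.6, 1.1]
opening: 0.0383
grip_force: 25.0
```

Contact is light. A final 0.3 mm, then release, rise and swing aside.

>>> {"api": "apply_moves", "payload": {
  "motion": "33 0 0 0.03 0 0 0;45 0 0 0 0 0 0;50 0 0 0 0 0 0;75 0 0 0 0 0 0;75 0 0 0 0 0 0;75 0 0 -1 0 0 0;75 0 0 -2.5 0 0 0;75 0 0 -3.5 0 0 0;75 0 0 -3.5 0 0 0;75 0 0 -2.5 0 0 0;75 0 -3 0 0 0 0;75 -2 -4 0 0 0 0;75 -3 -4 0 0 0 0;75 -4 -3 0 0 0 0;75 -4 -2 0 0 0 0;75 -4 0 0 0 0 0;75 -4 0 0 0 0 0;75 -3 0 0 0 0 0;75 0 0 0 0 0 0"
}}

```text
time: 41.75
tool_pos: [0.3581, 0.1364, 0.1733]
tool_rot: [3.14, -0.001, 1.215]
contact_force: [0.5, 0.5, 0.4]
opening: 0.0688
grip_force: 0.0
```

```bash
python3 - <<'E'
from h import *
c=[]
for n in("top","side"):
    p=robot.read_camera(n); c.append(cv2.resize(p["img"][::1,60:460,::-1],(400,400)))
    for t,x0 in[("square_jar",[.518,.11,-.35]),("tall_jar",[.5426,.176,0]),("squat_jar",[.567,.242,0]),("shaker",[.591,.307,0])]:
        m=mask(t,p,[*x0[:2],.05])
        if m is not None: r=fit([(p,m)],SH[t],x0,.004,False); print(n,t,np.round(r[0][:2],4),round(r[1],2))
cv2.imwrite("pics/end.png",np.hstack(c))
E
```

```text
top square_jar [0.516  0.1101] 0.07
top tall_jar [0.5415 0.1734] 0.08
top squat_jar [0.5647 0.2406] 0.08
top shaker [0.591  0.3063] 0.15
side square_jar [0.52   0.1076] 0.15
side tall_jar [0.5447 0.1738] 0.11
side squat_jar [0.5676 0.2417] 0.08
side shaker [0.5923 0.3054] 0.06
```

View pics/end.png

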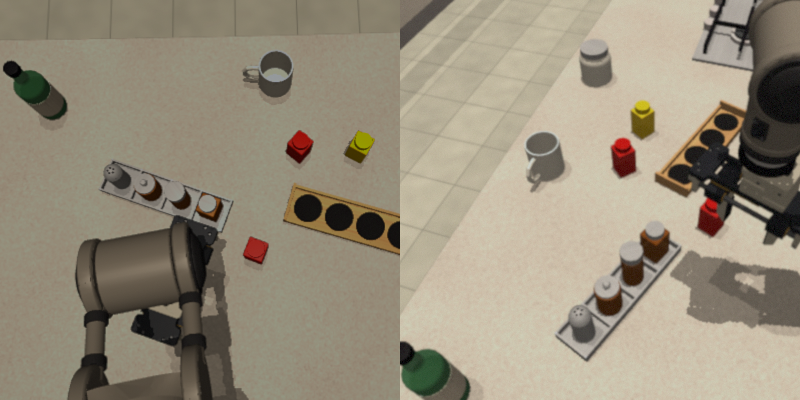

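All four jars stand upright in the steel rack, from the left: shaker, squat, tall, square. The robot is clear of them.

```bash
python3 -c "
from cell import robot
print(robot.hand_in())"
```

```text
the job is handed in; nothing more can be done
None
```

All four jars now stand upright in the steel rack in reverse order (from the left: shaker, squat, tall, square), released and at rest; the job was handed in at about 42 s on the robot's clock.

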